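# Bring a cart wheel's valve to the top

## Task

The welding-cart wheel on the blue stand has to be ready for the air line: push its white spokes round with the fingertips, one after another and without flinging it, until the valve stem (yellow cap) stands straight up at the very top of the wheel, in line with the stand's yellow pointer. Push on the spokes only, gently, and do not pinch one between the fingers; do not push the tyre or the valve stem, and leave the other things on the table where they are. When done, move clear and leave the wheel at rest.

Things in the scene. Friction and masses are not known exactly. Their poses are not given: they have to be found in the camera images.
- stand: Blue wheel stand fixed to the table; base plate 260 x 220 x 10 mm. Origin: centre of the base's underside; -x is its front (robot side), z up, only yaw varies. The wheel leans back 45 degrees, its face to the robot and up: wheel axis (outward normal) n = (-0.707, 0, 0.707), uphill u = (0.707, 0, 0.707) in this frame; wheel centre at (0, 0, 175 mm). Rear arms 50 mm behind the wheel's mid plane.
- front_boss (a point): Front centre of the stand, on the wheel axis, 39 mm along n from the wheel centre. Boss of 16 mm radius; from it three flat blue arms 12 mm wide run out past the tyre in front of the wheel, straight downhill and 60 degrees to either side of uphill, 24 to 31 mm along n from the wheel centre. Between them are three open 120-degree windows to the spokes; one push cannot pass an arm.
- pointer (a point): Tip of the stand's yellow pointer, just outside the tyre, 160 mm straight uphill from the wheel centre: it marks the very top.
- wheel (a joint): Wheel angle in rad: 0 with the valve at the very top; positive is counterclockwise as the robot sees the wheel's face (the top goes to the stand's +y). No stops, either way round will do (values 2 pi apart are the same place). Stiff bearing (about 0.25 N m, or 4 N at 66 mm radius): the wheel stays where it is left.
- hub (a point): On the wheel axis, in the plane of the spokes' centre lines, 8 mm along n from the wheel centre. Red hub of 26 mm radius, its face 20 mm along n. Five white spokes, 14 mm wide and 12 mm thick along n, run radially from it to the red rim (inner radius 105 mm, 32 mm wide) at 36, 108, 180, 252 and 324 degrees from the valve.
- valve_stem (a point): Middle of the valve stem: 14 mm thick, 23 mm long, black with a yellow cap, midway between two spokes, pointing from the rim in towards the hub (from radius 106 to 83 mm); this point is at radius 94 mm, 4 mm along n from the wheel centre plane.
- valve: The valve stem as a solid, turning with the wheel; origin at the wheel centre, its x axis points to the stem, z along n.
- tyre: Black round tyre, outer radius 155 mm, inner 111 mm, 44 mm thick, turning with the wheel, with a yellow dot 26 mm across on its side next to the valve; origin at the wheel centre, z along the axis n.
- spokes_ccw: The counterclockwise flanks (as the robot sees the wheel) of all five spokes, turning with the wheel; origin at the wheel centre, x towards the valve, z along n. Pressed when the wheel is pushed clockwise.
- spokes_cw: The clockwise flanks of all five spokes, same frame. Pressed when the wheel is pushed counterclockwise.
- gauge: Bystander: round grey dial gauge, 52 mm across, 24 mm high, with a brass nozzle to 69 mm along its x; origin under its centre.
- tape: Bystander: red and black tape measure, 76 x 40 x 66 mm high, origin under its centre.
- spray: Bystander: green spray can, 64 mm diameter, 178 mm high, origin under its centre.
- wrench: Bystander: steel wrench 180 mm long lying along its x, origin under its centre.
- hammer: Bystander: hammer lying along its x, origin under it.
- nut_tray: Bystander: dark steel tray 100 x 75 x 35 mm, origin under its centre.
- magnet: Bystander: orange triangular welding magnet 85 x 18 x 75 mm high, origin under it.

How it is judged:
At the end, for the whole second after the job is handed in: The valve stem is at the very top of the wheel within 8 degrees either way (13 mm sideways at the stem), the wheel is at rest, and the other things on the table stand within 30 mm of where they were (y of valve_stem in the frame of stand between -0.0131 and 0.0131 m and z of valve_stem in the frame of stand above 0.2 m and velocity of joint wheel between -0.05 and 0.05 rad/s and distance of each of gauge, tape, spray, wrench, hammer, nut_tray, magnet from where it was at the start of the episode below 0.03 m); the robot touches nothing.
It fails at once if the tyre is pushed (over 5 N) (contact force between any of the fingers, the arm and tyre above 5 N).
It fails at once if the valve stem is pushed (over 2 N) (contact force between any of the fingers, the arm and valve above 2 N).
It fails at once if a spoke is pinched (fingers press both flanks at once, over 1.5 N each) (contact force between the fingers and spokes_ccw above 1.5 N and contact force between the fingers and spokes_cw above 1.5 N).
It fails at once if the wheel is struck or shoved hard (over 60 N) or flung round (over 4 rad/s) (contact force between the fingers and wheel above 60 N or velocity of joint wheel above 4 rad/s or velocity of joint wheel below -4 rad/s).
It fails at once if another thing on the table is knocked, lifted or carried off (moved over 30 mm) (distance of any of gauge, tape, spray, wrench, hammer, nut_tray, magnet from where it was at the start of the episode above 0.03 m).
It also fails if it takes over 67 s, if anything falls off the work surface, if the arm or the gripper's body presses on something with over 40 N, if the wrist force passes 120 N, or if a joint passes its speed limit or range.

## Robot

A 7-joint arm with a two-finger parallel gripper is mounted at the origin on the work surface. World frame = base frame: x ahead of the robot, y to its left, z up, the work surface at z = 0. Lengths are in m, angles in rad, forces in N, time in s.
With the tool pointing down it reaches from about 0.4 to 0.875 m from the base axis. Payload 19.3 kg.
Tool frame: the origin (TCP) lies at the very end of the fingers, on their centre line; the grasp point (between the pads) lies 19 mm behind it; z points along the fingers, y is the direction in which the jaws open and shut (so a half turn about z gives the same grasp; the last joint's range is limited). The gripper opens to 85 mm and grips with 20 to 120 N. Pads are 22 mm wide; open, the fingers measure 114 mm over their backs; the gripper's body (76 mm by 85 mm) begins 54 mm behind the grasp point. The pads swing forward as they close: fully open they stand 13 mm farther back than shut.
Start: joints at [-1.281, 0.521, -0.036, 1.599, 0.021, 1.021, -0.113], TCP at [0.22, 0.585, 0.231] pointing down, gripper open.
Joint ranges: [-2.91, 2.91], [-0.3, 2.13], [-1.5, 1.42], [0.17, 2.43], [-1.26, 4.41], [0.16, 1.93], [-2.52, 2.52]. Speed limits (rad/s): [1.89, 1.89, 2.39, 2.39, 3.01, 3.01, 3.01].

## Interface

Orientations are given as a 3x3 rotation matrix whose columns are the frame's x, y, z axes.
In Python, from cell import read_state, camera, camera_model, close_job gives the robot as it stands. The module is installed in compiled form; this text tells all that it offers.
- The arm moves only by the tool play_rows, never from a script. Its arguments are lists of equal length, an entry for each row: "rot": the turn, a rotation vector about the world's x, y, z in degrees, a list of three; "delta_pos": the shift along the world's x, y, z in mm, a list of three; "jaw": the gripper command: -1 is fully open, 1 is shut, values between are in proportion. A call has exactly 5 rows; each row shifts and turns the commanded pose from where the row before left it; what a row does not reach is not made up. A row lasts 1/12 s, in which the tool goes at most 41.7 mm and 7.16 degrees, less where a joint would pass 70% of its speed; a pose out of reach is approached as far as the arm can. A call with a gripper value outside its range is refused whole. The fingers move at their own pace and stop on an object; "squeeze" is the grip in N (left out, the last holds). Time passes only in rows, so rows that do not move let the fingers close, or fill a call up. It gives the time, the measured TCP pose, the force and the opening at its end, in the units of the state.
- read_state(): the state, without advancing time (a new reading comes with each control period).
- camera(name): name is "scene" or "top" or "wrist"; returns the picture (420x560x3 uint8, blue, green, red); there is no depth.
- camera_model(name): a dict with "vertical_fov" (degrees; the focal length in pixels is half the picture's height over the tangent of half this angle, whatever the lens; pixels are square), "cx", "cy" (the principal point, pixels), "distortion" ([k1, k2, p1, p2, k3] as OpenCV has them; the pictures are not rectified), "R" (3x3) and "t" (3): a world point X has camera coordinates R X + t; the wrist camera has in their place "hand_eye" (4x4, takes a point from camera to tool coordinates, whose origin is the TCP and whose axes are the flange's). Camera axes: x right, y down, z forward; pixel columns grow to the right and rows downward; lengths in m; the calibration is good to about 2 mm. A picture is of the moment at which its call begins: read the wrist's pose just before it. camera_model takes no time and is no camera call.
- close_job(): hands the job in, once; it reports no verdict.
The state is a dict: "time_s": time; "q": joint angles; "joint_vel": joint speeds; "joint_torque": joint torques, N m; "tcp_pos": TCP position; "tcp_rot": TCP orientation; "contact_force": force on the tool from outside, world axes, zero at the start; "wrist_torque": the same for the moment, N m; "opening": opening from 0.0 (shut) to 1.0 (fully open).
Only numpy, scipy, OpenCV 4.12 (cv2) and the standard library are available. Lean on these libraries where they do the work, as an engineer would, in place of code of your own. Each camera call takes 0.05 s, during which the arm holds its last target.

## Working session

There is one attempt and no reset: what is moved stays moved. The work goes in short steps, Python scripts to look and compute and a tool call to move; the robot and the scene stay as the last step left them, time stands still between calls to the robot, and variables do not carry over. Pictures are saved under pics/ and viewed, and the job is handed in when it is done.

Besides the shell and the picture viewer there is one more tool, called after "Emit:" by a JSON object that holds its "fn" and its "kwargs". play_rows: Moves the arm, as the interface text tells. Its arguments: {"type":"object","properties":{"rot":{"type":"array"},"delta_pos":{"type":"array"},"jaw":{"type":"array"},"squeeze":{"type":"number"}},"required":["rot","delta_pos","jaw"]}

```bash
mkdir -p pics; ls
cat > h.py <<'E'
import numpy as np, cv2
from cell import read_state, camera, camera_model, close_job
def K(m,h=420):
    f=h/2/np.tan(np.radians(m["vertical_fov"])/2)
    return np.array([[f,0,m["cx"]],[0,f,m["cy"]],[0,0,1]])
def proj(name,X):
    m=camera_model(name)
    return cv2.projectPoints(np.atleast_2d(X).astype(float),cv2.Rodrigues(np.array(m["R"]))[0],np.array(m["t"],float),K(m),np.array(m["distortion"],float))[0].reshape(-1,2)
def ray(name,uv):
    m=camera_model(name);R=np.array(m["R"]);t=np.array(m["t"])
    p=cv2.undistortPoints(np.atleast_2d(uv).astype(float).reshape(-1,1,2),K(m),np.array(m["distortion"],float)).reshape(-1,2)
    d=np.c_[p,np.ones(len(p))]@R
    return -R.T@t, d/np.linalg.norm(d,axis=1)[:,None]
def onplane(name,uv,p0,n):
    c,d=ray(name,uv); return c+d*(((p0-c)@n)/(d@n))[:,None]
E
python3 - <<'E'
from h import *
for n in ("scene","top"):
    cv2.imwrite(f"pics/{n}0.png",camera(n)); m=camera_model(n); print(n,-np.array(m["R"]).T@m["t"])
s=read_state(); print(s["time_s"],s["tcp_pos"],s["tcp_rot"],s["contact_force"])
E
```

```text
pics
scene [1.21662495 0.47131059 1.10003084]
top [ 0.32880792 -0.02527231  1.41985327]
0.1 [0.21996897 0.58468181 0.2307953 ] [[-9.35972996e-01  3.52071678e-01 -2.89796300e-04]
 [ 3.52071789e-01  9.35972486e-01 -9.79890347e-04]
 [-7.37502752e-05 -1.01918001e-03 -9.99999478e-01]] [-0.29448142  0.25566371 -1.34172628]
```

View pics/scene0.png

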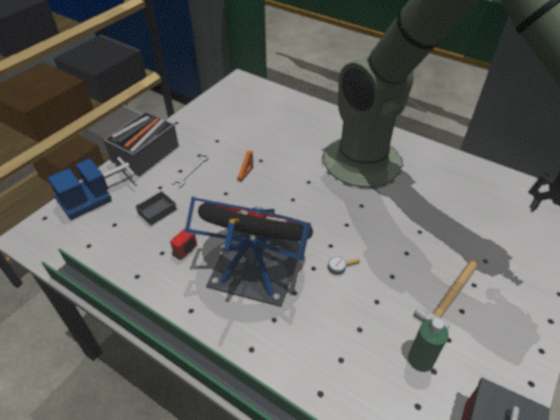

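View pics/top0.png

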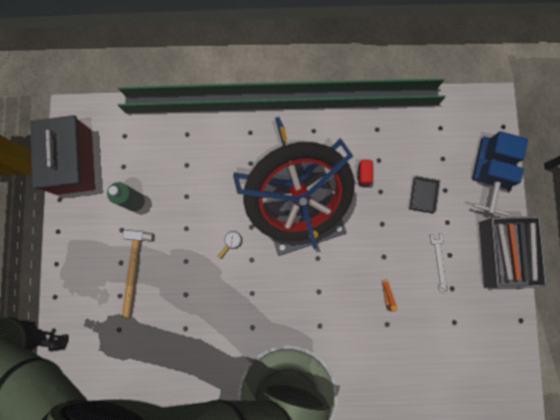

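Run:
```python
import cv2
a=cv2.imread("pics/top0.png")[100:265,215:375]
cv2.imwrite("pics/top0z.png",cv2.resize(a,None,fx=3.6,fy=3.6,interpolation=cv2.INTER_CUBIC))
a=cv2.imread("pics/scene0.png")[180:310,170:330]
cv2.imwrite("pics/sc0z.png",cv2.resize(a,None,fx=4,fy=4,interpolation=cv2.INTER_CUBIC))
```

```text
(no output)
```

View pics/top0z.png

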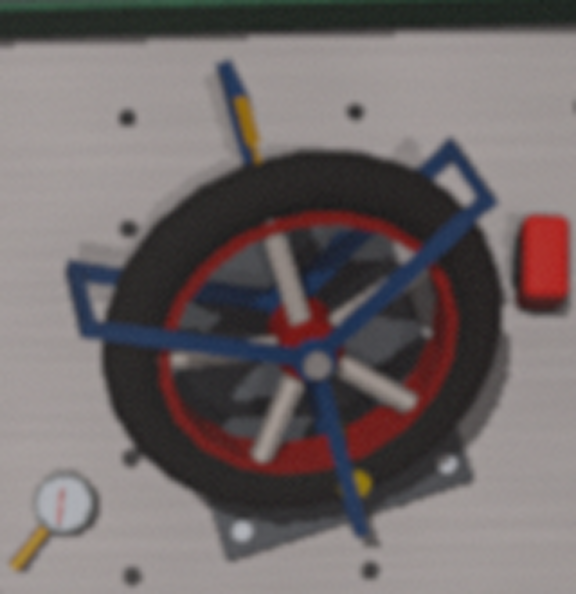

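View pics/sc0z.png

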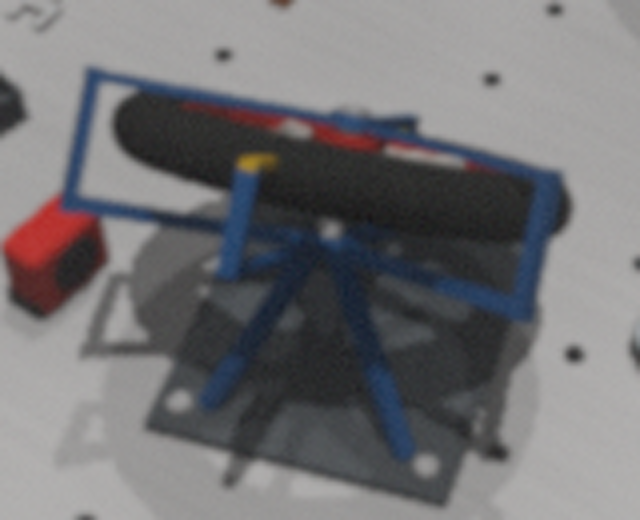

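```bash
cat >> h.py <<'E'
Z=np.array([0,0,1.])
def refine():
    pass
E
python3 - <<'E'
from h import *
s=1/3.6
def z(x,y): return [215+(x+.5)/3.6-.5,100+(y+.5)/3.6-.5]
b=onplane("top",[z(317,365)],np.array([0,0,.2026]),Z)[0]
p=onplane("top",[z(258,160)],np.array([0,0,.288]),Z)[0]
bl=onplane("top",[z(243,531),z(448,464)],np.array([0,0,.012]),Z)
print("boss",b,"ptr",p,"bolts",bl, "dist",np.linalg.norm((p-b)[:2]),"exp",.1131+.0276)
yaw=np.arctan2(*(p-b)[[1,0]]);print("yaw",np.degrees(yaw))
d=bl[0]-bl[1];print("yaw bolts",np.degrees(np.arctan2(-d[0],d[1])),np.linalg.norm(d))
# scene: boss seen there?
sc=lambda x,y:[170+(x+.5)/4-.5,180+(y+.5)/4-.5]
print("scene ptr",onplane("scene",[sc(245,161)],np.array([0,0,.288]),Z))
sb=onplane("scene",[sc(180,400),sc(427,463)],np.array([0,0,.012]),Z);print(sb,np.linalg.norm(sb[0]-sb[1]))
print("bolt mean",(bl.sum(0)+sb.sum(0))/4)
E
```

```text
boss [ 0.54094876 -0.05594674  0.2026    ] ptr [ 0.67167203 -0.01678734  0.288     ] bolts [[ 0.43482727  0.0049647   0.012     ]
 [ 0.48706311 -0.16848451  0.012     ]] dist 0.13646256361399803 exp 0.1407
yaw 16.6760888797264
yaw bolts 16.76016209647142 0.18114417928088827
scene ptr [[ 0.67378532 -0.03491091  0.288     ]]
[[ 0.69156675 -0.10582664  0.012     ]
 [ 0.63851998  0.06637192  0.012     ]] 0.18018408361217222
bolt mean [ 0.56299428 -0.05074363  0.012     ]
```

```bash
cat >> h.py <<'E'
yaw=np.radians(16.7); O=np.array([.5645,-.0495,0])
Rz=np.array([[np.cos(yaw),-np.sin(yaw),0],[np.sin(yaw),np.cos(yaw),0],[0,0,1]])
r=np.sqrt(.5)
n=Rz@[-r,0,r];u=Rz@[r,0,r];l=Rz@[0,1.,0];C=O+[0,0,.175]
def W(rad,deg,h): # wheel-face point; deg ccw from top
    a=np.radians(deg);return C+rad*(np.cos(a)*u+np.sin(a)*l)+h*n
def polar(name,uv,h):
    q=onplane(name,uv,C+h*n,n)-C-h*n
    return np.c_[np.hypot(q@u,q@l),np.degrees(np.arctan2(q@l,q@u))]
def draw(name,img,f,x0,y0,x1,y1,valve=None):
    a=cv2.resize(img[y0:y1,x0:x1],None,fx=f,fy=f,interpolation=cv2.INTER_CUBIC)
    def P(X,c):
        for p in proj(name,X): 
            cv2.circle(a,(int((p[0]+.5-x0)*f),int((p[1]+.5-y0)*f)),2,c,-1)
    P([W(105,0,0)*0+W(.105,t,.014) for t in range(0,360,10)],(0,255,0))
    P([W(.16,0,0),W(0,0,.039)],(255,0,255))
    for t in(60,-60,180): P([W(x,t,.031) for x in(.05,.1,.16)],(255,255,0))
    if valve is not None:
        for k in(36,108,180,252,324): P([W(x,valve+k,.014) for x in (.03,.06,.1)],(0,0,255))
        P([W(.094,valve,.004)],(0,255,255))
    return a
E
python3 - <<'E'
from h import *
z=lambda x,y:[215+(x+.5)/3.6-.5,100+(y+.5)/3.6-.5]
print("dot",polar("top",[z(360,485)],.022))
sp=polar("top",[z(263,455),z(410,402),z(276,240)],.014);print("spokes",sp,[(a-36)%72 for a in sp[:,1]])
print("n u l",n,u,l,C)
v=(polar("top",[z(360,485)],.022)[0,1])
cv2.imwrite("pics/ov0.png",draw("top",cv2.imread("pics/top0.png"),3.6,215,100,375,265,v))
E
```

```text
dot [[ 1.32843077e-01 -1.75951611e+02]]
spokes [[ 9.82247030e-02  1.44662525e+02]
 [ 9.86110482e-02 -1.39616118e+02]
 [ 1.01038382e-01  2.26406499e+00]] [np.float64(36.662524764723344), np.float64(40.3838815599415), np.float64(38.264064990597085)]
n u l [-0.67728278 -0.20319457  0.70710678] [0.67728278 0.20319457 0.70710678] [-0.28736052  0.95782249  0.        ] [ 0.5645 -0.0495  0.175 ]
```

View pics/ov0.png

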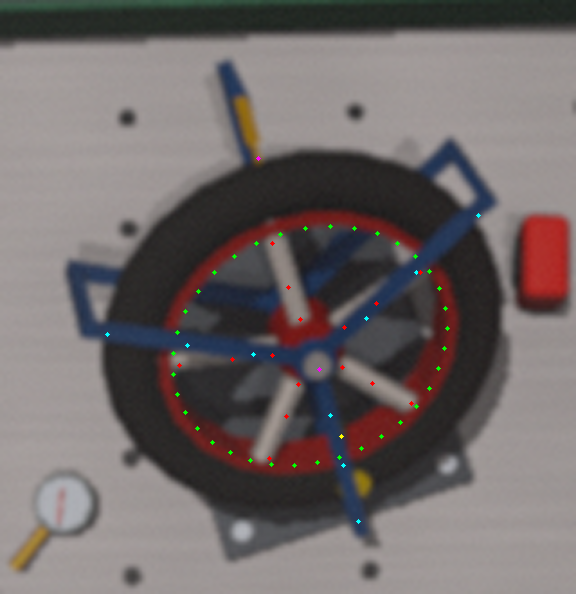

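```bash
cat >> h.py <<'E'
e=Rz@[1.,0,0]
def Rt(phi):
    p=np.radians(phi);z=np.sin(p)*e-np.cos(p)*Z;return np.c_[l,np.cross(z,l),z]
from scipy.spatial.transform import Rotation as Ro
def rv(A,B): return np.round(np.degrees(Ro.from_matrix(np.array(B)@np.array(A).T).as_rotvec()),1)
def st(): s=read_state(); return s,np.array(s["tcp_pos"]),np.array(s["tcp_rot"])
def wc(p): # wheel coords: r,deg,h
    q=p-C; return np.round([1000*np.hypot(q@u,q@l),np.degrees(np.arctan2(q@l,q@u)),1000*q@n],1)
E
python3 - <<'E'
from h import *
s,p,R=st();T=Rt(30);print(rv(R,T));print(W(.055,-37,.0),W(.055,-37,0)-.11*T[:,2],T[:,2])
E
```

```text
[ 21.2 -22.7 -51.4]
[ 0.6037612  -0.07227845  0.20605963] [ 0.55108096 -0.08808327  0.30132243] [ 0.47891125  0.14368026 -0.8660254 ]
```

Emit:
{"fn": "play_rows", "kwargs": {"rot": [[0,0,-6],[0,0,-7],[0,0,-7],[0,0,-7],[0,0,-7]], "delta_pos": [[0,0,36],[0,0,36],[0,0,36],[0,0,36],[0,0,30]], "jaw": [1,1,1,1,1], "squeeze": 20}}

```text
time_s: 0.52
tcp_pos: [0.22, 0.5848, 0.4078]
tcp_rot: [[-0.574, 0.819, 0.0], [0.819, 0.574, 0.001], [0.001, 0.001, -1.0]]
contact_force: [-0.5, 1.0, -0.4]
opening: 0.297
```

Emit:
{"fn": "play_rows", "kwargs": {"rot": [[0,0,-4],[0,0,-4],[0,0,-4],[0,0,-4],[0,0,-2.3]], "delta_pos": [[16,-32,0],[16,-32,0],[16,-32,0],[16,-32,0],[16,-32,0]], "jaw": [1,1,1,1,1]}}

```text
time_s: 0.93
tcp_pos: [0.3004, 0.4232, 0.405]
tcp_rot: [[-0.29, 0.957, -0.0], [0.957, 0.29, -0.0], [-0.0, -0.0, -1.0]]
contact_force: [0.5, 1.0, -0.6]
opening: -0.0
```

Emit:
{"fn": "play_rows", "kwargs": {"rot": [[0,0,0],[0,0,0],[0,0,0],[0,0,0],[0,0,0]], "delta_pos": [[16,-32,0],[16,-32,0],[16,-32,0],[16,-32,0],[16,-32,0]], "jaw": [1,1,1,1,1]}}

```text
time_s: 1.35
tcp_pos: [0.3804, 0.2632, 0.4052]
tcp_rot: [[-0.294, 0.956, -0.0], [0.956, 0.294, 0.0], [0.0, -0.0, -1.0]]
contact_force: [1.5, 0.8, -0.1]
opening: -0.002
```

Emit:
{"fn": "play_rows", "kwargs": {"rot": [[0,0,0],[0,0,0],[0,0,0],[0,0,0],[0,0,0]], "delta_pos": [[16,-32,0],[16,-32,0],[16,-32,0],[16,-32,0],[16,-32,0]], "jaw": [1,1,1,1,1]}}

```text
time_s: 1.77
tcp_pos: [0.4603, 0.1032, 0.4054]
tcp_rot: [[-0.294, 0.956, 0.0], [0.956, 0.294, 0.0], [0.0, 0.0, -1.0]]
contact_force: [0.9, 0.1, 0.8]
opening: 0.003
```

Run:
```python
from h import *
s,p,R=st();print(p,np.round(s["q"],2));T=Rt(30);print(rv(R,T),W(.055,-37,0)-.11*T[:,2]-p)
```

```text
[0.4603497  0.10321807 0.40535019] [-0.79  0.12  0.51  1.74 -0.06  1.29  0.03]
[  8.7 -28.7  -0.4] [ 0.09073126 -0.19130134 -0.10402776]
```

Emit:
{"fn": "play_rows", "kwargs": {"rot": [[1.2,-3.8,0],[1.2,-3.8,0],[1.2,-3.8,0],[1.2,-3.8,0],[1.2,-3.8,0]], "delta_pos": [[12,-25,0],[12,-25,0],[12,-25,0],[12,-25,0],[12,-25,0]], "jaw": [1,1,1,1,1]}}

```text
time_s: 2.18
tcp_pos: [0.5203, -0.0215, 0.4055]
tcp_rot: [[-0.294, 0.898, 0.329], [0.956, 0.275, 0.103], [0.002, 0.344, -0.939]]
contact_force: [1.0, -0.1, 0.3]
opening: 0.002
```

Emit:
{"fn": "play_rows", "kwargs": {"rot": [[1,-3,0],[1,-3,0],[1,-2,0],[0,-2,0],[0,0,0]], "delta_pos": [[8,-18,-10],[8,-18,-10],[8,-18,-10],[7,-12,0],[0,0,0]], "jaw": [1,1,1,1,1]}}

```text
time_s: 2.6
tcp_pos: [0.5507, -0.0888, 0.3744]
tcp_rot: [[-0.291, 0.825, 0.484], [0.957, 0.251, 0.148], [0.001, 0.506, -0.863]]
contact_force: [-0.0, 0.3, -0.1]
opening: -0.003
```

Run:
```python
from h import *
s,p,R=st();print(p,np.round(s["q"],2));T=Rt(30);print(rv(R,T),W(.055,-37,0)-.11*T[:,2]-p,R)
cv2.imwrite("pics/w1.png",camera("wrist"));cv2.imwrite("pics/t1.png",camera("top"));cv2.imwrite("pics/s1.png",camera("scene"))
print(camera_model("wrist"))
```

```text
[ 0.55073312 -0.08878738  0.3743974 ] [-0.48  0.07  0.73  2.   -0.49  0.68  0.85]
[-0.1  0.4 -0.2] [ 0.00034784  0.0007041  -0.07307497] [[-2.91406085e-01  8.25247072e-01  4.83786899e-01]
 [ 9.56599263e-01  2.51082434e-01  1.47903556e-01]
 [ 5.86583957e-04  5.05890188e-01 -8.62597690e-01]]
{'vertical_fov': 68.09489258811293, 'cx': 277.6480313822675, 'cy': 211.75272718701632, 'distortion': array([-0.01685974,  0.        ,  0.        ,  0.        ,  0.        ]), 'hand_eye': array([[ 2.68471411e-04, -9.58898132e-01, -2.83750419e-01,
         7.31347020e-02],
       [ 9.99999173e-01,  6.14243523e-04, -1.12960460e-03,
        -1.06780567e-03],
       [ 1.25746759e-03, -2.83749881e-01,  9.58897504e-01,
        -1.42119792e-01],
       [ 0.00000000e+00,  0.00000000e+00,  0.00000000e+00,
         1.00000000e+00]])}
```

View pics/w1.png

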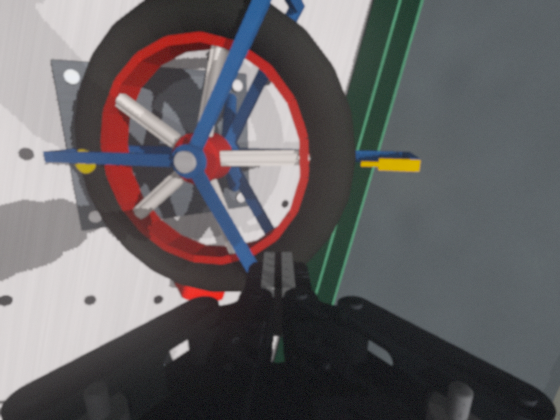

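View pics/s1.png

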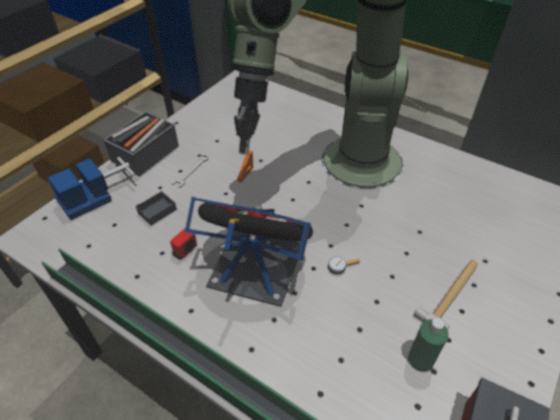

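```bash
cat >> h.py <<'E'
_cm=camera_model
_pose=[None]
def camera_model(name):
    m=_cm(name)
    if name=="wrist":
        p,R=_pose[0];T=np.eye(4);T[:3,:3]=R;T[:3,3]=p
        E=np.linalg.inv(T@np.array(m["hand_eye"]));m=dict(m);m["R"]=E[:3,:3];m["t"]=E[:3,3]
    return m
def setpose(p,R): _pose[0]=(np.array(p),np.array(R))
E
python3 - <<'E'
from h import *
s,p,R=st();setpose(p,R)
a=cv2.imread("pics/w1.png")
print(proj("wrist",[W(0,0,.039),W(.16,0,0),W(.133,183,.022)]),"vs boss 185,161 ptr 360,164 dot 86,162")
print(onplane("wrist",[[185,161]],np.array([0,0,.2026]),Z),W(0,0,.039)); print(onplane("wrist",[[360,164]],np.array([0,0,.288]),Z),W(.16,0,0))
print(polar("wrist",[[86,162]],.022),polar("wrist",[[298,157.5],[121,101],[142,210]],.014))
cv2.imwrite("pics/w1o.png",draw("wrist",a,1.6,40,0,440,310,-177))
E
```

```text
[[182.08642046 167.81098729]
 [359.18775576 169.4716307 ]
 [ 83.77029364 167.09618021]] vs boss 185,161 ptr 360,164 dot 86,162
[[ 0.53933967 -0.05062482  0.2026    ]] [ 0.53808597 -0.05742459  0.20257716]
[[ 0.67202361 -0.0120253   0.288     ]] [ 0.67286525 -0.01698887  0.28813708]
[[ 1.28632813e-01 -1.79453568e+02]] [[ 1.05422721e-01  5.70890548e+00]
 [ 1.01059645e-01  1.42447510e+02]
 [ 8.79973819e-02 -1.42737104e+02]]
```

View pics/w1o.png

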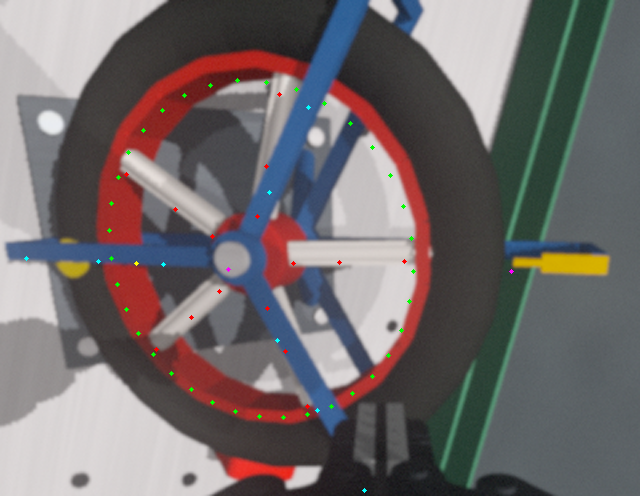

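Run:
```python
from h import *
s,p,R=st();setpose(p,R)
print(onplane("wrist",[[72,76],[95,216]],np.array([0,0,.012]),Z))
sc=lambda x,y:[170+(x+.5)/4-.5,180+(y+.5)/4-.5]
for q in ((275,158),): print(onplane("scene",[sc(*q)],np.array([0,0,.288]),Z))
# rear bolts wrist (238,84)? front+rear
print("rear w",onplane("wrist",[[238,86]],np.array([0,0,.012]),Z),"scene",onplane("scene",[sc(180,400),sc(427,463),],np.array([0,0,.012]),Z))
a=cv2.imread("pics/s1.png")[180:310,170:330];cv2.imwrite("pics/s1z.png",cv2.resize(a,None,fx=4,fy=4))
print(proj("scene",[W(0,0,.039),W(.16,0,0)]))
```

```text
[[ 0.43236121  0.01076553  0.012     ]
 [ 0.48540271 -0.1629613   0.012     ]]
[[ 0.66221306 -0.02185658  0.288     ]]
rear w [[0.64567804 0.07506028 0.012     ]] scene [[ 0.69156675 -0.10582664  0.012     ]
 [ 0.63851998  0.06637192  0.012     ]]
[[258.46175708 206.33241585]
 [237.23993785 222.78973017]]
```

Run:
```python
from h import *
s,p,R=st()
for nme,f in(("top","t1"),("scene","s1")):
    c=proj(nme,[p,p-.05*R[:,2]]);print(c)
    x,y=(c[0]).astype(int);a=cv2.imread(f"pics/{f}.png")[y-40:y+40,x-40:x+40]
    a=cv2.resize(a,None,fx=7,fy=7,interpolation=cv2.INTER_CUBIC)
    for k in c: cv2.circle(a,tuple(int(v) for v in ((k+.5-[x-40,y-40])*7)),3,(0,0,255),-1)
    cv2.imwrite(f"pics/{f}tip.png",a)
```

```text
[[317.06521783 183.32872296]
 [321.87948125 189.91569931]]
[[243.09163957 154.67590608]
 [245.59486288 133.78540897]]
```

View pics/t1tip.png

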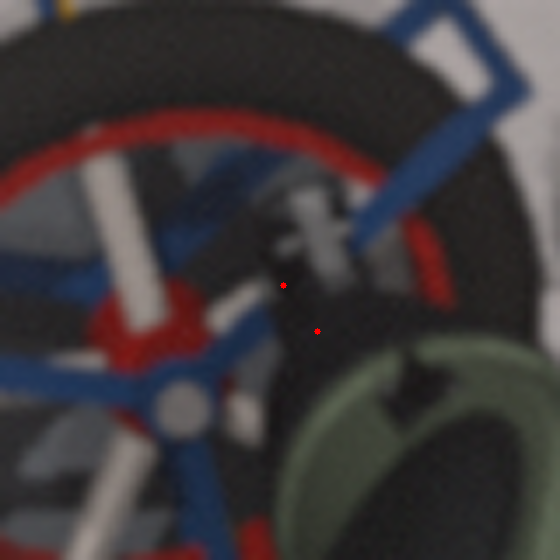

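View pics/s1tip.png

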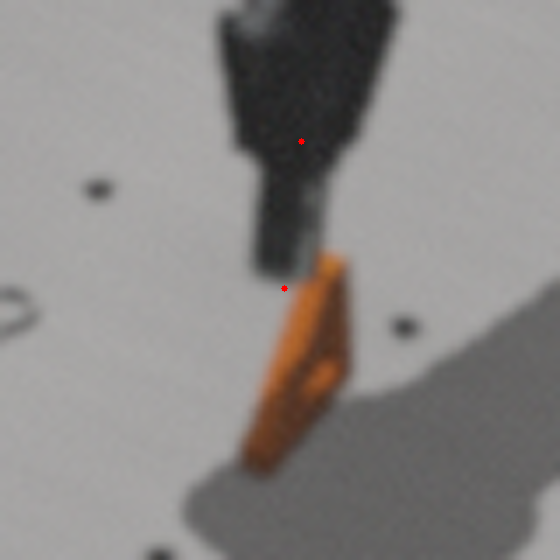

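```bash
sed -i 's/O=np.array(\[.5645,-.0495,0\])/O=np.array([.565,-.0475,0])/' h.py
python3 - <<'E'
from h import *
s,p,R=st();T=Rt(30);print(W(.055,-30,-.002)-p, (W(.055,-30,-.002)-.11*T[:,2])-p,-T[:,2])
for a in range(-30,50,10): print(a,np.round(1000*(W(.055,a,-.002)-W(.055,-30,-.002)),1))
E
```

```text
[ 0.0555725   0.02168015 -0.16805044] [ 0.00289226  0.00587532 -0.07278765] [-0.47891125 -0.14368026  0.8660254 ]
-30 [0. 0. 0.]
-20 [0.2 9.1 2.9]
-10 [-0.7 18.5  4.6]
0 [-2.9 27.8  5.2]
10 [-6.2 36.8  4.6]
20 [-10.6  45.2   2.9]
30 [-15.8  52.7   0. ]
40 [-21.8  59.1  -3.9]
```

Emit:
{"fn": "play_rows", "kwargs": {"rot": [[0,0,0],[0,0,0],[0,0,0],[0,0,0],[0,0,0]], "delta_pos": [[5,3,-30],[5,3,-30],[7,3,-30],[10,4,-26],[0,0,0]], "jaw": [1,1,1,1,1]}}

```text
time_s: 3.17
tcp_pos: [0.5775, -0.0703, 0.255]
tcp_rot: [[-0.298, 0.827, 0.477], [0.954, 0.256, 0.152], [0.004, 0.5, -0.866]]
contact_force: [-1.3, 1.1, -0.6]
opening: -0.0
```

Run:
```python
from h import *
s,p,R=st();setpose(p,R);print(p,wc(p),np.round(s["q"],2),s["contact_force"])
a=camera("wrist");cv2.imwrite("pics/w2.png",draw("wrist",a,1.4,0,0,560,420,-177))
cv2.imwrite("pics/s2.png",camera("scene"));cv2.imwrite("pics/t2.png",camera("top"))
print(W(.055,-30,-.002)-p)
```

```text
[ 0.57749903 -0.07033977  0.25496176] [ 65.5 -22.9  52.7] [-0.32  0.29  0.56  2.11 -0.96  0.49  1.29] [-1.28672917  1.11662719 -0.61659566]
[ 0.02901788  0.00658448 -0.04769549]
```

View pics/w2.png

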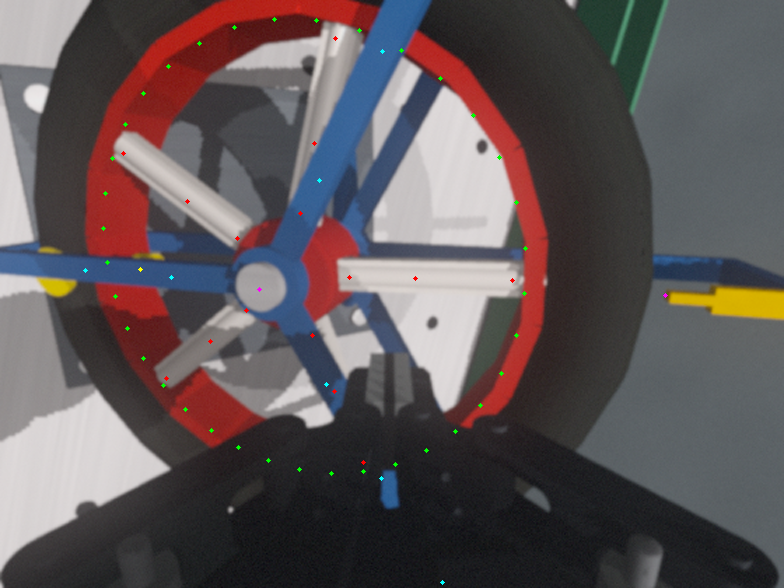

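Emit:
{"fn": "play_rows", "kwargs": {"rot": [[0,0,0],[0,0,0],[0,0,0],[0,0,0],[0,0,0]], "delta_pos": [[7,1.5,-12],[7,1.5,-12],[7,1.5,-12],[7,1.5,-12],[0,0,0]], "jaw": [1,1,1,1,1]}}

```text
time_s: 3.73
tcp_pos: [0.6069, -0.0662, 0.2119]
tcp_rot: [[-0.297, 0.824, 0.483], [0.955, 0.255, 0.151], [0.001, 0.506, -0.862]]
contact_force: [-0.8, -0.6, 0.6]
opening: -0.002
```

Run:
```python
from h import *
s,p,R=st();setpose(p,R);print(p,wc(p),np.round(s["q"],2),s["contact_force"])
a=camera("wrist");cv2.imwrite("pics/w3.png",draw("wrist",a,1.4,0,0,560,420,-177))
for a in range(-30,50,10): print(a,np.round(1000*(W(.055,a,-.002)-p),1))
```

```text
[ 0.60687647 -0.06618146  0.21192268] [ 58.9 -30.6   1.5] [-0.22  0.39  0.44  2.09 -1.15  0.43  1.46] [-0.79754825 -0.62349671  0.61174398]
-30 [-0.4  2.4 -4.7]
-20 [-0.1 11.6 -1.8]
-10 [-1.1 20.9 -0. ]
0 [-3.3 30.3  0.6]
10 [-6.6 39.2 -0. ]
20 [-10.9  47.6  -1.8]
30 [-16.2  55.1  -4.7]
40 [-22.1  61.5  -8.5]
```

View pics/w3.png

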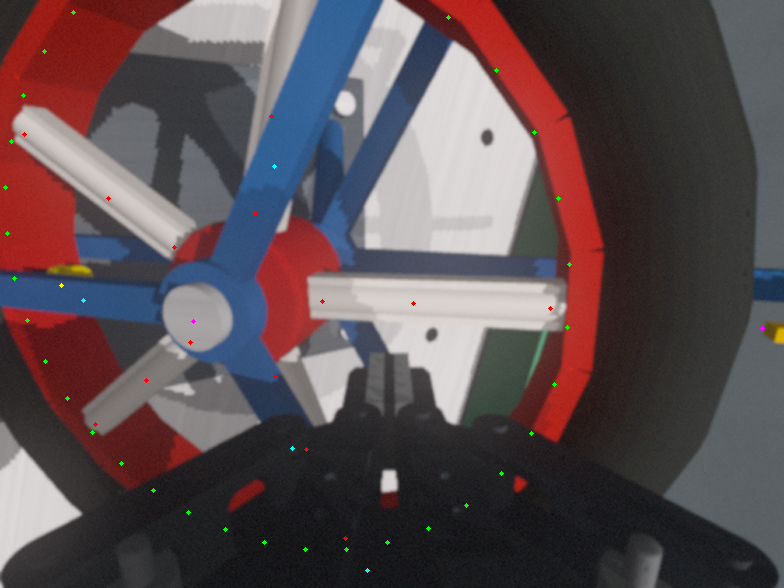

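Emit:
{"fn": "play_rows", "kwargs": {"rot": [[0,0,0],[0,0,0],[0,0,0],[0,0,0],[0,0,0]], "delta_pos": [[0,4,-0.5],[0,4,-0.5],[0,4,0],[-0.5,4,0],[-0.5,4,0]], "jaw": [1,1,1,1,1]}}

```text
time_s: 4.2
tcp_pos: [0.6053, -0.0478, 0.2112]
tcp_rot: [[-0.294, 0.824, 0.484], [0.956, 0.253, 0.148], [-0.001, 0.507, -0.862]]
contact_force: [-0.9, -7.5, 2.4]
opening: -0.004
```

Emit:
{"fn": "play_rows", "kwargs": {"rot": [[0,0,0],[0,0,0],[0,0,0],[0,0,0],[0,0,0]], "delta_pos": [[-0.5,4,0],[-1,4,0],[-1,4,0],[-1,4,0],[-1.5,4,0]], "jaw": [1,1,1,1,1]}}

```text
time_s: 4.62
tcp_pos: [0.6003, -0.0277, 0.211]
tcp_rot: [[-0.294, 0.824, 0.484], [0.956, 0.253, 0.148], [-0.0, 0.506, -0.862]]
contact_force: [1.9, -5.4, -0.2]
opening: -0.001
```

Run:
```python
from h import *
s,p,R=st();setpose(p,R);print(p,wc(p),np.round(s["q"],2),s["contact_force"])
for a in range(10,50,10): print(a,np.round(1000*(W(.055,a,-.002)-p),1))
```

```text
[ 0.60033296 -0.02773209  0.21098675] [54.1  9.3 -2.5] [-0.31  0.37  0.43  2.13 -1.15  0.37  1.4 ] [ 1.94579271 -5.38332109 -0.21576662]
10 [-0.   0.8  0.9]
20 [-4.4  9.2 -0.9]
30 [-9.6 16.7 -3.7]
40 [-15.6  23.1  -7.6]
```

Contact force 5–8 N, as expected. Continue the arc to about 40°.

Emit:
{"fn": "play_rows", "kwargs": {"rot": [[0,0,0],[0,0,0],[0,0,0],[0,0,0],[0,0,0]], "delta_pos": [[-2,4,0],[-2,4,0],[-2.5,3.5,-1],[-2.5,3,-1.5],[-2,2.5,-1.5]], "jaw": [1,1,1,1,1]}}

```text
time_s: 5.03
tcp_pos: [0.5894, -0.0104, 0.2072]
tcp_rot: [[-0.294, 0.824, 0.484], [0.956, 0.254, 0.149], [-0.0, 0.507, -0.862]]
contact_force: [1.8, -4.8, 3.2]
opening: 0.001
```

Run:
```python
from h import *
s,p,R=st();setpose(p,R);print(p,wc(p),np.round(s["q"],2),s["contact_force"])
a=camera("wrist");cv2.imwrite("pics/w4.png",draw("wrist",a,1.4,0,0,560,420,-127))
for a in range(30,50,5): print(a,np.round(1000*(W(.055,a,-.002)-p),1))
```

```text
[ 0.58942933 -0.01044408  0.20715416] [54.8 31.3 -1.3] [-0.32  0.36  0.4   2.16 -1.17  0.32  1.4 ] [ 1.77776173 -4.84504152  3.21237142]
30 [ 1.3 -0.6  0.1]
35 [-1.6  2.7 -1.7]
40 [-4.7  5.8 -3.8]
45 [-7.9  8.5 -6.1]
```

View pics/w4.png

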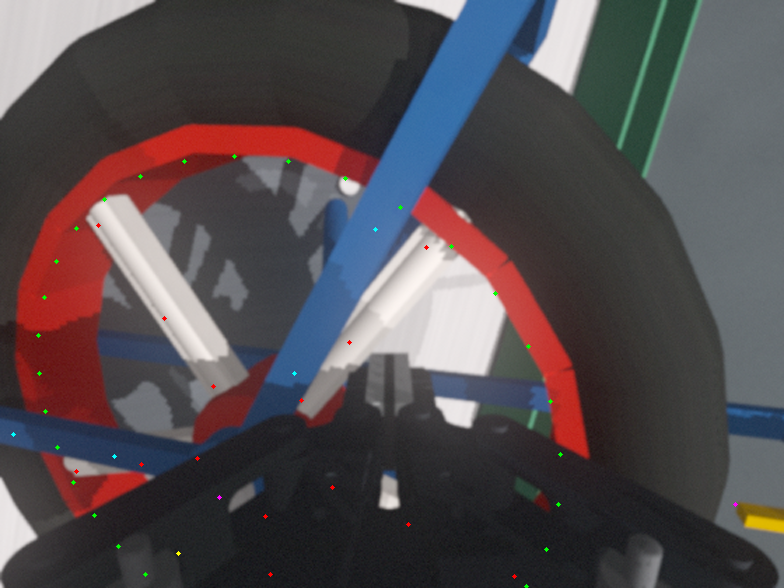

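Emit:
{"fn": "play_rows", "kwargs": {"rot": [[0,0,0],[0,0,0],[0,0,0],[0,0,0],[0,0,0]], "delta_pos": [[-1.5,2,-1.2],[-1.5,2,-1.2],[-1,1.2,-0.8],[0,0,0],[0,0,0]], "jaw": [1,1,1,1,1]}}

```text
time_s: 5.5
tcp_pos: [0.5851, -0.0047, 0.2033]
tcp_rot: [[-0.295, 0.824, 0.483], [0.955, 0.254, 0.151], [0.001, 0.506, -0.863]]
contact_force: [1.2, -1.8, 2.8]
opening: -0.002
```

Run:
```python
from h import *
s,p,R=st();setpose(p,R);print(p,wc(p),np.round(s["q"],2),s["contact_force"])
```

```text
[ 0.5851429  -0.00470299  0.2033287 ] [55.1 39.7 -2.3] [-0.32  0.35  0.38  2.18 -1.19  0.31  1.4 ] [ 1.20501901 -1.79013126  2.82633387]
```

Emit:
{"fn": "play_rows", "kwargs": {"rot": [[0,0,0],[0,0,0],[0,0,0],[0,0,0],[0,0,0]], "delta_pos": [[1,-3,0],[-6,-2,10],[-6,-2,10],[-6,-2,10],[0,0,0]], "jaw": [1,1,1,1,1]}}

```text
time_s: 5.92
tcp_pos: [0.5677, -0.0142, 0.2343]
tcp_rot: [[-0.295, 0.824, 0.483], [0.955, 0.254, 0.151], [0.002, 0.506, -0.862]]
contact_force: [0.9, -0.8, 0.6]
opening: 0.0
```

Emit:
{"fn": "play_rows", "kwargs": {"rot": [[0,0,0],[0,0,0],[0,0,0],[0,0,0],[0,0,0]], "delta_pos": [[6,-19,0],[6,-19,0],[5,-19,0],[0,0,0],[0,0,0]], "jaw": [1,1,1,1,1]}}

```text
time_s: 6.33
tcp_pos: [0.5851, -0.0715, 0.2324]
tcp_rot: [[-0.294, 0.825, 0.482], [0.956, 0.253, 0.15], [0.002, 0.505, -0.863]]
contact_force: [-1.1, 1.1, -0.5]
opening: 0.001
```

Run:
```python
from h import *
s,p,R=st();setpose(p,R);print(p,wc(p),np.round(s["q"],2),s["contact_force"])
a=camera("wrist");cv2.imwrite("pics/w5.png",draw("wrist",a,1.4,0,0,560,420,-122))
print(rv(R,Rt(30)))
for a in(-40,-38,-36): print(W(.055,a,-.002)-p)
```

```text
[ 0.58510261 -0.07151676  0.23244564] [ 57.1 -30.2  31.9] [-0.25  0.33  0.49  2.12 -1.06  0.45  1.39] [-1.07287249  1.10423598 -0.53270962]
[-0.2  0.3 -0.4]
[ 0.01994668 -0.00087797 -0.02906771]
[ 0.02033621  0.00079653 -0.02821343]
[ 0.02067813  0.00249982 -0.02739647]
```

View pics/w5.png

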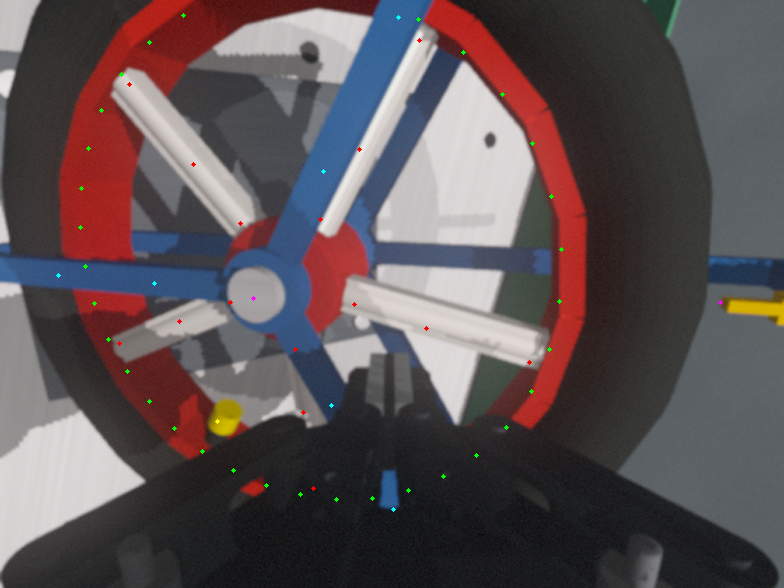

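Emit:
{"fn": "play_rows", "kwargs": {"rot": [[0,0,0],[0,0,0],[0,0,0],[0,0,0],[0,0,0]], "delta_pos": [[1,-4,0],[6,1,-9],[6,1.5,-9],[6.5,1.5,-9],[0,0,0]], "jaw": [1,1,1,1,1]}}

```text
time_s: 6.8
tcp_pos: [0.6048, -0.0695, 0.2046]
tcp_rot: [[-0.297, 0.825, 0.481], [0.955, 0.255, 0.152], [0.002, 0.504, -0.864]]
contact_force: [-0.6, 0.9, -0.8]
opening: 0.002
```

Run:
```python
from h import *
s,p,R=st();setpose(p,R);print(p,wc(p),np.round(s["q"],2),s["contact_force"])
for a in range(-30,50,10): print(a,np.round(1000*(W(.055,a,-.002)-p),1))
```

```text
[ 0.60475059 -0.06948908  0.20455517] [ 54.2 -36.8  -1.6] [-0.19  0.4   0.41  2.1  -1.17  0.42  1.49] [-0.62580622  0.90051069 -0.82283884]
-30 [1.8 5.7 2.7]
-20 [ 2.  14.9  5.6]
-10 [ 1.  24.3  7.3]
0 [-1.1 33.6  7.9]
10 [-4.5 42.5  7.3]
20 [-8.8 50.9  5.6]
30 [-14.   58.4   2.7]
40 [-20.   64.8  -1.2]
```

Emit:
{"fn": "play_rows", "kwargs": {"rot": [[0,0,0],[0,0,0],[0,0,0],[0,0,0],[0,0,0]], "delta_pos": [[1,4,2],[0.7,4,1.7],[0.3,4,1.3],[0,4,1],[-0.5,4,0.7]], "jaw": [1,1,1,1,1]}}

```text
time_s: 7.22
tcp_pos: [0.6061, -0.0508, 0.2134]
tcp_rot: [[-0.295, 0.824, 0.483], [0.956, 0.254, 0.15], [0.0, 0.506, -0.863]]
contact_force: [-0.6, -5.1, -1.8]
opening: -0.004
```

Emit:
{"fn": "play_rows", "kwargs": {"rot": [[0,0,0],[0,0,0],[0,0,0],[0,0,0],[0,0,0]], "delta_pos": [[-0.5,4,0.5],[-0.5,4,0.5],[-1,4,0.2],[-1.5,4,0],[-1.5,4,-0.2]], "jaw": [1,1,1,1,1]}}

```text
time_s: 7.63
tcp_pos: [0.6013, -0.0308, 0.2146]
tcp_rot: [[-0.295, 0.824, 0.484], [0.956, 0.254, 0.15], [0.0, 0.507, -0.862]]
contact_force: [1.9, -5.2, -0.6]
opening: -0.003
```

Run:
```python
from h import *
s,p,R=st();setpose(p,R);print(p,wc(p),np.round(s["q"],2),s["contact_force"])
for a in range(0,50,10): print(a,np.round(1000*(W(.055,a,-.002)-p),1))
```

```text
[ 0.60131713 -0.03081636  0.2145949 ] [56.3  5.7  0. ] [-0.3   0.37  0.44  2.12 -1.13  0.38  1.38] [ 1.89122092 -5.16686648 -0.63820847]
0 [ 2.3 -5.1 -2.1]
10 [-1.   3.9 -2.7]
20 [-5.4 12.2 -4.5]
30 [-10.6  19.7  -7.3]
40 [-16.6  26.1 -11.2]
```

Emit:
{"fn": "play_rows", "kwargs": {"rot": [[0,0,0],[0,0,0],[0,0,0],[0,0,0],[0,0,0]], "delta_pos": [[-1.5,4,-1],[-2,4,-1.2],[-2,4,-1.3],[-2.3,3.5,-1.5],[-2.5,3.2,-1.8]], "jaw": [1,1,1,1,1]}}

```text
time_s: 8.05
tcp_pos: [0.5913, -0.0121, 0.2081]
tcp_rot: [[-0.295, 0.824, 0.485], [0.956, 0.254, 0.15], [0.0, 0.507, -0.862]]
contact_force: [1.2, -5.5, 4.3]
opening: -0.003
```

Emit:
{"fn": "play_rows", "kwargs": {"rot": [[0,0,0],[0,0,0],[0,0,0],[0,0,0],[0,0,0]], "delta_pos": [[-2,2.5,-1.5],[-2,2.5,-1.5],[-1.5,1.5,-1],[0,0,0],[0,0,0]], "jaw": [1,1,1,1,1]}}

```text
time_s: 8.47
tcp_pos: [0.5853, -0.0051, 0.2033]
tcp_rot: [[-0.296, 0.824, 0.483], [0.955, 0.254, 0.151], [0.002, 0.506, -0.863]]
contact_force: [-0.5, -0.4, 1.0]
opening: -0.001
```

Run:
```python
from h import *
s,p,R=st();setpose(p,R);print(p,wc(p),np.round(s["q"],2),s["contact_force"])
for a in range(30,50,5): print(a,np.round(1000*(W(.055,a,-.002)-p),1))
```

```text
[ 0.58527981 -0.00507079  0.20328317] [54.8 39.4 -2.4] [-0.31  0.35  0.37  2.17 -1.18  0.3   1.4 ] [-0.54018407 -0.40901258  1.01691053]
30 [ 5.4 -6.   4. ]
35 [ 2.5 -2.7  2.2]
40 [-0.5  0.4  0.1]
45 [-3.8  3.1 -2.2]
```

Stroke 2 done; withdraw and reposition as before.

Emit:
{"fn": "play_rows", "kwargs": {"rot": [[0,0,0],[0,0,0],[0,0,0],[0,0,0],[0,0,0]], "delta_pos": [[1,-3,0],[-6,-2,10],[-6,-2,10],[-6,-2,10],[0,0,0]], "jaw": [1,1,1,1,1]}}

```text
time_s: 8.88
tcp_pos: [0.5679, -0.0151, 0.2343]
tcp_rot: [[-0.295, 0.824, 0.484], [0.956, 0.254, 0.151], [0.001, 0.506, -0.862]]
contact_force: [0.4, -0.2, -0.1]
opening: -0.002
```

Emit:
{"fn": "play_rows", "kwargs": {"rot": [[0,0,0],[0,0,0],[0,0,0],[0,0,0],[0,0,0]], "delta_pos": [[6,-19,0],[6,-19,0],[5,-19,0],[0,0,0],[0,0,0]], "jaw": [1,1,1,1,1]}}

```text
time_s: 9.3
tcp_pos: [0.5853, -0.0724, 0.2324]
tcp_rot: [[-0.294, 0.825, 0.482], [0.956, 0.253, 0.15], [0.001, 0.505, -0.863]]
contact_force: [-0.9, -0.0, -0.3]
opening: 0.002
```

Run:
```python
from h import *
s,p,R=st();setpose(p,R);print(p,wc(p),np.round(s["q"],2),s["contact_force"])
a=camera("wrist");cv2.imwrite("pics/w6.png",draw("wrist",a,1.4,0,0,560,420,-50))
for a in(-40,-38,-36): print(W(.055,a,-.002)-p)
```

```text
[ 0.58533061 -0.07240945  0.23238674] [ 57.5 -31.1  31.9] [-0.24  0.33  0.48  2.12 -1.06  0.45  1.39] [-0.90389076 -0.02925492 -0.28379769]
[ 1.97186805e-02  1.47184412e-05 -2.90088190e-02]
[ 0.02010821  0.00168922 -0.02815453]
[ 0.02045013  0.0033925  -0.02733758]
```

View pics/w6.png

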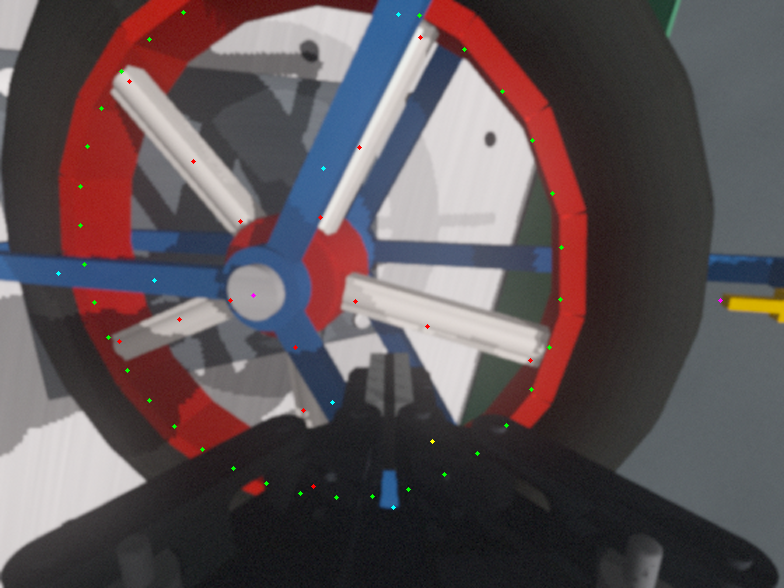

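Emit:
{"fn": "play_rows", "kwargs": {"rot": [[0,0,0],[0,0,0],[0,0,0],[0,0,0],[0,0,0]], "delta_pos": [[1,-3.5,0],[6,1,-9],[6,1.5,-9],[6.5,1.5,-9],[0,0,0]], "jaw": [1,1,1,1,1]}}

```text
time_s: 9.77
tcp_pos: [0.605, -0.0697, 0.2045]
tcp_rot: [[-0.297, 0.825, 0.481], [0.955, 0.255, 0.152], [0.002, 0.504, -0.864]]
contact_force: [-0.7, -0.8, -0.9]
opening: 0.002
```

Emit:
{"fn": "play_rows", "kwargs": {"rot": [[0,0,0],[0,0,0],[0,0,0],[0,0,0],[0,0,0]], "delta_pos": [[1,4,1.5],[0.7,4,1.2],[0.3,4,1],[0,4,0.8],[-0.5,4,0.5]], "jaw": [1,1,1,1,1]}}

```text
time_s: 10.18
tcp_pos: [0.6063, -0.0512, 0.2117]
tcp_rot: [[-0.295, 0.824, 0.483], [0.956, 0.254, 0.149], [0.0, 0.506, -0.863]]
contact_force: [-1.7, -5.8, -0.1]
opening: -0.002
```

Run:
```python
from h import *
s,p,R=st();setpose(p,R);print(p,wc(p),np.round(s["q"],2),s["contact_force"])
for a in (-10,0,10,14,17): print(a,np.round(1000*(W(.055,a,-.002)-p),1))
```

```text
[ 0.60625581 -0.05122676  0.21167343] [ 55.3 -16.2  -1.3] [-0.24  0.39  0.43  2.1  -1.14  0.4   1.42] [-1.71477029 -5.8209084  -0.07293892]
-10 [-0.5  6.   0.2]
0 [-2.7 15.3  0.8]
10 [-6.  24.3  0.2]
14 [-7.6 27.7 -0.4]
17 [-8.9 30.2 -0.9]
```

Emit:
{"fn": "play_rows", "kwargs": {"rot": [[0,0,0],[0,0,0],[0,0,0],[0,0,0],[0,0,0]], "delta_pos": [[-0.5,4,0.3],[-0.5,4,0.3],[-1,4,0.2],[-1,4,0],[-1.5,4,0]], "jaw": [1,1,1,1,1]}}

```text
time_s: 10.6
tcp_pos: [0.6021, -0.0313, 0.2127]
tcp_rot: [[-0.294, 0.824, 0.484], [0.956, 0.254, 0.149], [0.0, 0.507, -0.862]]
contact_force: [2.7, -5.7, -1.1]
opening: 0.001
```

Emit:
{"fn": "play_rows", "kwargs": {"rot": [[0,0,0],[0,0,0],[0,0,0],[0,0,0],[0,0,0]], "delta_pos": [[-1,2,-0.2],[-1,2,-0.3],[0,0,0],[0,0,0],[0,0,0]], "jaw": [1,1,1,1,1]}}

```text
time_s: 11.02
tcp_pos: [0.5999, -0.0268, 0.2115]
tcp_rot: [[-0.296, 0.824, 0.483], [0.955, 0.254, 0.151], [0.002, 0.506, -0.863]]
contact_force: [1.1, -0.1, 1.1]
opening: -0.005
```

Run:
```python
from h import *
s,p,R=st();setpose(p,R);w=wc(p);print(p,w,s["contact_force"])
a=camera("wrist");cv2.imwrite("pics/w7.png",draw("wrist",a,1.4,0,0,560,420,w[1]+18.5-36))
for a in (14,16,17.5): print(a,np.round(1000*(W(.055,a,-.002)-p),1))
```

```text
[ 0.59985428 -0.02675814  0.21154557] [54.6 10.4 -2. ] [ 1.08955745 -0.13640588  1.11198346]
14 [-1.2  3.3 -0.2]
16 [-2.   4.9 -0.6]
17.5 [-2.7  6.2 -0.9]
```

View pics/w7.png

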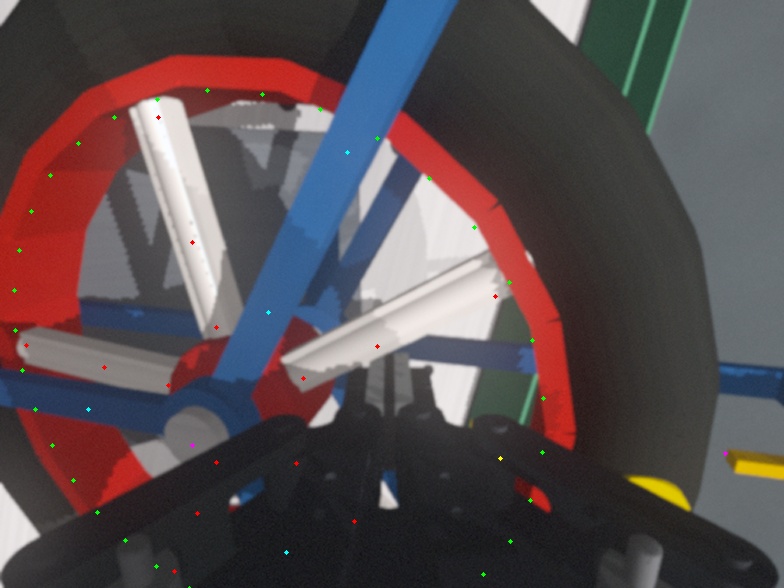

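Emit:
{"fn": "play_rows", "kwargs": {"rot": [[0,0,0],[0,0,0],[0,0,0],[0,0,0],[0,0,0]], "delta_pos": [[1,-3,0],[-6,-2,10],[-7,-2,12],[-10,-3,18],[0,0,0]], "jaw": [1,1,1,1,1]}}

```text
time_s: 11.48
tcp_pos: [0.5773, -0.0383, 0.2536]
tcp_rot: [[-0.294, 0.824, 0.485], [0.956, 0.253, 0.15], [0.001, 0.507, -0.862]]
contact_force: [1.2, -0.8, 1.5]
opening: 0.001
```

Emit:
{"fn": "play_rows", "kwargs": {"rot": [[0,0,0],[0,0,0],[0,0,0],[0,0,0],[0,0,0]], "delta_pos": [[-3,-25,25],[-3,-25,25],[-3,-25,25],[0,0,0],[0,0,0]], "jaw": [1,1,1,1,1]}}

```text
time_s: 11.9
tcp_pos: [0.5692, -0.1132, 0.3272]
tcp_rot: [[-0.294, 0.824, 0.485], [0.956, 0.253, 0.15], [0.001, 0.507, -0.862]]
contact_force: [-0.0, -0.2, -0.8]
opening: 0.004
```

Run:
```python
from h import *
s,p,R=st();setpose(p,R);w=wc(p);print(p,w,s["contact_force"])
a=camera("wrist");cv2.imwrite("pics/w8r.png",a);cv2.imwrite("pics/w8.png",draw("wrist",a,1.4,0,0,560,420,-5))
a=camera("top");cv2.imwrite("pics/t8.png",draw("top",a,3.6,215,100,375,265,-5))
```

```text
[ 0.56917608 -0.11317312  0.32723861] [116.4 -33.4 118.2] [-0.01193313 -0.16643421 -0.81958985]
```

View pics/w8.png

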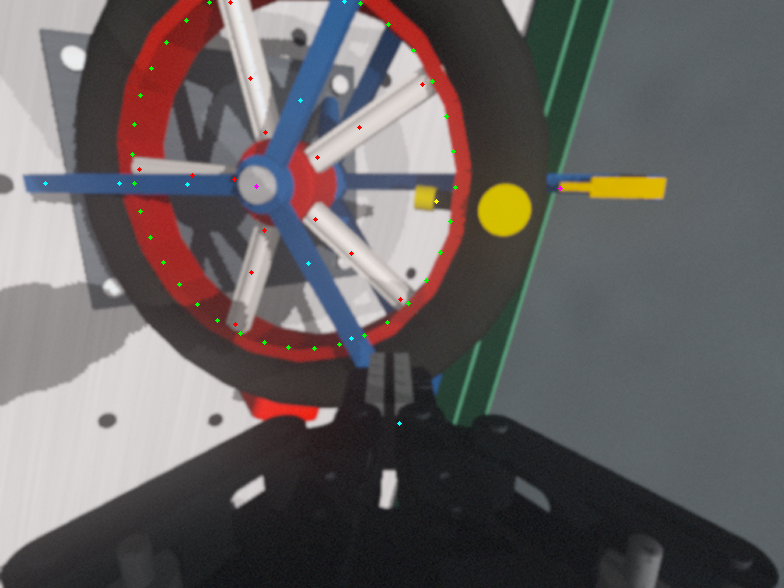

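View pics/t8.png

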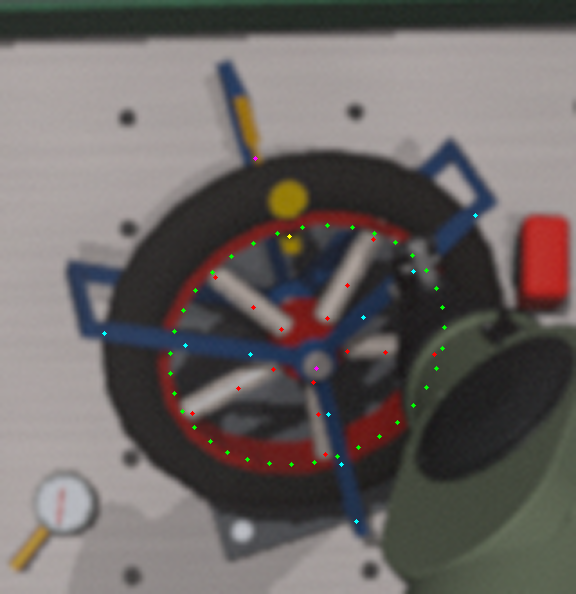

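Run:
```python
from h import *
s,p,R=st();setpose(p,R)
d=[504/1.4-.5,210/1.4-.5]
print("wrist dot",polar("wrist",[d],.022),"ptr",polar("wrist",[[561/1.4-.5,187/1.4-.5]],0.),"boss",polar("wrist",[[257/1.4,184/1.4]],.039))
z=lambda x,y:[215+(x+.5)/3.6-.5,100+(y+.5)/3.6-.5]
print("top dot",polar("top",[z(288,200)],.022),"ptr",polar("top",[z(257,160)],0.),"spokes",polar("top",[z(216,277),z(366,236)],.014))
```

```text
wrist dot [[ 0.13008888 -3.64397186]] ptr [[0.15852014 1.09080167]] boss [[2.92497581e-03 8.98042044e+01]]
top dot [[ 0.13319094 -5.36599396]] ptr [[ 0.15785526 -0.24863787]] spokes [[  0.09938914  30.53949297]
 [  0.10073893 -37.42165903]]
```

Run:
```python
from h import *
s,p,R=st();T=Rt(30)[:,2];g=W(.053,4,-.002);print("hover",1000*(g-.055*T-p),"in",55*T)
print(1000*(W(.053,14,-.002)-g),1000*(W(.053,16,-.002)-g))
```

```text
hover [  6.10556791  70.49371194 -66.80380189] in [ 26.34011861   7.9024143  -47.63139721]
[-3.60092131  8.44624634 -1.02192569] [-4.43869683 10.06050763 -1.36049097]
```

Emit:
{"fn": "play_rows", "kwargs": {"rot": [[0,0,0],[0,0,0],[0,0,0],[0,0,0],[0,0,0]], "delta_pos": [[2,23,-22],[2,23,-22],[2,24,-22],[0,0,0],[0,0,0]], "jaw": [1,1,1,1,1]}}

```text
time_s: 12.42
tcp_pos: [0.5739, -0.0402, 0.2582]
tcp_rot: [[-0.298, 0.826, 0.479], [0.955, 0.257, 0.152], [0.002, 0.502, -0.865]]
contact_force: [-0.2, -0.2, -0.4]
opening: -0.004
```

Run:
```python
from h import *
s,p,R=st();setpose(p,R);w=wc(p);print(p,w);g=W(.053,4,-.002);print(1000*(g-p))
a=camera("wrist");cv2.imwrite("pics/w9.png",draw("wrist",a,1.4,0,0,560,420,-4))
```

```text
[ 0.57391477 -0.04015357  0.25818888] [66.5  3.9 51.3]
[ 27.18594324   7.34419208 -47.21772067]
```

View pics/w9.png

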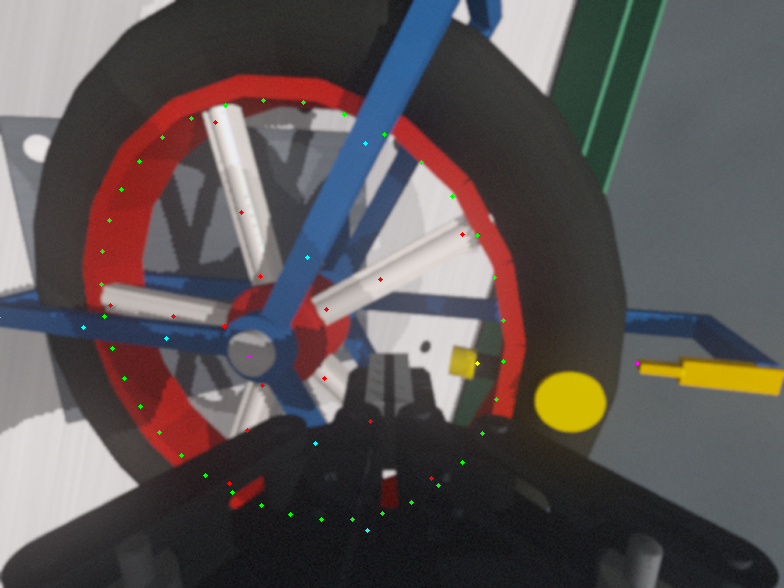

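Emit:
{"fn": "play_rows", "kwargs": {"rot": [[0,0,0],[0,0,0],[0,0,0],[0,0,0],[0,0,0]], "delta_pos": [[7,2,-12],[7,2,-12],[6.5,1.5,-12],[6,1.5,-10],[0,0,0]], "jaw": [1,1,1,1,1]}}

```text
time_s: 12.88
tcp_pos: [0.6016, -0.0355, 0.213]
tcp_rot: [[-0.295, 0.825, 0.482], [0.956, 0.254, 0.15], [0.001, 0.504, -0.864]]
contact_force: [-0.2, 1.0, -1.5]
opening: 0.003
```

Emit:
{"fn": "play_rows", "kwargs": {"rot": [[0,0,0],[0,0,0],[0,0,0],[0,0,0],[0,0,0]], "delta_pos": [[-0.7,2,0],[-0.7,2,0],[-0.7,2,-0.3],[-0.5,1,-0.2],[0,0,0]], "jaw": [1,1,1,1,1]}}

```text
time_s: 13.3
tcp_pos: [0.5986, -0.0276, 0.2143]
tcp_rot: [[-0.296, 0.824, 0.483], [0.955, 0.254, 0.151], [0.001, 0.506, -0.862]]
contact_force: [0.1, -0.1, 0.7]
opening: -0.002
```

Run:
```python
from h import *
s,p,R=st();setpose(p,R);w=wc(p);print(p,w,s["contact_force"])
a=camera("wrist");cv2.imwrite("pics/w10.png",draw("wrist",a,1.4,0,0,560,420,-2))
cv2.imwrite("pics/t10.png",draw("top",camera("top"),3.6,215,100,375,265,-2))
```

```text
[ 0.59858476 -0.02763143  0.21431474] [55.4  9.8  1. ] [ 0.14389476 -0.1221088   0.70705709]
```

View pics/w10.png

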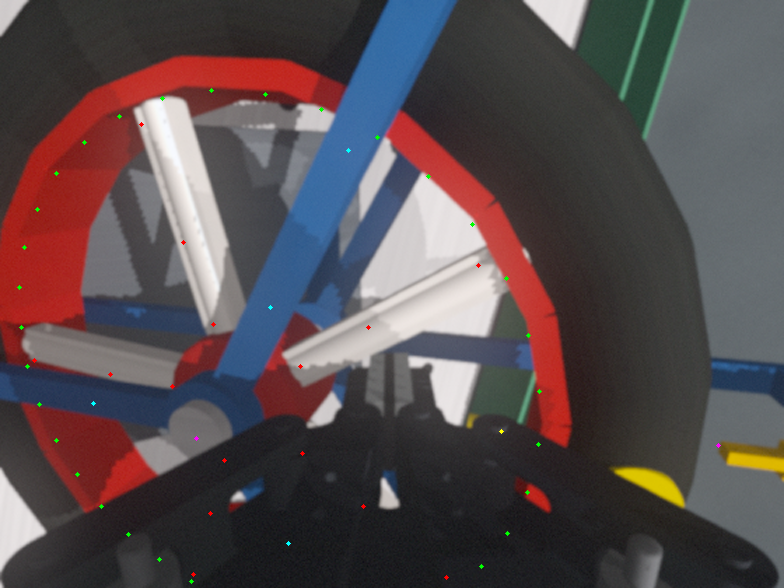

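Emit:
{"fn": "play_rows", "kwargs": {"rot": [[0,0,0],[0,0,0],[0,0,0],[0,0,0],[0,0,0]], "delta_pos": [[-0.4,1.3,-0.2],[-0.5,1.3,-0.2],[-0.5,1.3,-0.2],[-0.5,1.2,-0.2],[0,0,0]], "jaw": [1,1,1,1,1]}}

```text
time_s: 13.82
tcp_pos: [0.5969, -0.0236, 0.2131]
tcp_rot: [[-0.294, 0.825, 0.483], [0.956, 0.253, 0.149], [0.001, 0.506, -0.863]]
contact_force: [0.4, -3.5, 0.9]
opening: 0.003
```

Run:
```python
from h import *
s,p,R=st();setpose(p,R);w=wc(p);print(p,w,s["contact_force"])
```

```text
[ 0.59689831 -0.02355595  0.2131399 ] [55.2 14.4  0.5] [ 0.42379226 -3.50485905  0.85181488]
```

Emit:
{"fn": "play_rows", "kwargs": {"rot": [[0,0,0],[0,0,0],[0,0,0],[0,0,0],[0,0,0]], "delta_pos": [[1,-3,0],[-6,-2,10],[-7,-2,12],[-10,-3,18],[0,0,0]], "jaw": [1,1,1,1,1]}}

```text
time_s: 14.23
tcp_pos: [0.5743, -0.034, 0.2553]
tcp_rot: [[-0.294, 0.824, 0.484], [0.956, 0.253, 0.15], [0.001, 0.507, -0.862]]
contact_force: [0.6, -0.8, 0.7]
opening: -0.001
```

Emit:
{"fn": "play_rows", "kwargs": {"rot": [[0,0,0],[0,0,0],[0,0,0],[0,0,0],[0,0,0]], "delta_pos": [[-6,-26,30],[-6,-26,30],[-6,-26,30],[-4,-16,15],[0,0,0]], "jaw": [1,1,1,1,1]}}

```text
time_s: 14.65
tcp_pos: [0.5532, -0.1307, 0.3615]
tcp_rot: [[-0.292, 0.823, 0.488], [0.956, 0.251, 0.148], [-0.001, 0.51, -0.86]]
contact_force: [-0.2, 0.9, 0.6]
opening: -0.0
```

Run:
```python
from h import *
s,p,R=st();setpose(p,R);w=wc(p);print(p,w,s["contact_force"])
def yd(a):
    hh=cv2.cvtColor(a,cv2.COLOR_BGR2HSV);m=cv2.inRange(hh,(20,120,70),(35,255,255))
    N,L,S,c=cv2.connectedComponentsWithStats(m)
    return [(S[i,4],c[i].round(1).tolist(),S[i,:4].tolist()) for i in range(1,N) if S[i,4]>12]
a=camera("wrist");cv2.imwrite("pics/w11.png",draw("wrist",a,1.4,0,0,560,420,0))
for t in yd(a): print("w",t,polar("wrist",[t[1]],.022))
a=camera("top");cv2.imwrite("pics/t11.png",draw("top",a,3.6,215,100,375,265,0));cv2.imwrite("pics/t11r.png",a)
for t in yd(a): print("t",t,polar("top",[t[1]],.022))
```

```text
[ 0.55316076 -0.13073563  0.36154037] [131.4 -35.5 156.8] [-0.22568485  0.9189698   0.64206434]
w (np.int32(977), [349.7, 119.6], [333, 102, 35, 36]) [[ 0.13198554 -1.03160721]]
w (np.int32(728), [419.3, 115.9], [383, 109, 65, 15]) [[0.18511965 0.24556656]]
w (np.int32(177), [299.9, 118.3], [293, 112, 14, 14]) [[ 0.09028788 -0.97031624]]
t (np.int32(30), [282.9, 133.2], [280, 128, 6, 12]) [[0.20078597 0.49615374]]
t (np.int32(98), [291.3, 155.6], [286, 151, 12, 11]) [[ 0.13447228 -1.74449834]]
t (np.int32(27), [293.4, 167.9], [291, 166, 6, 5]) [[ 0.09825677 -0.74125753]]
t (np.int32(25), [222.8, 251.6], [219, 247, 9, 10]) [[  0.26383204 110.04294648]]
```

View pics/w11.png

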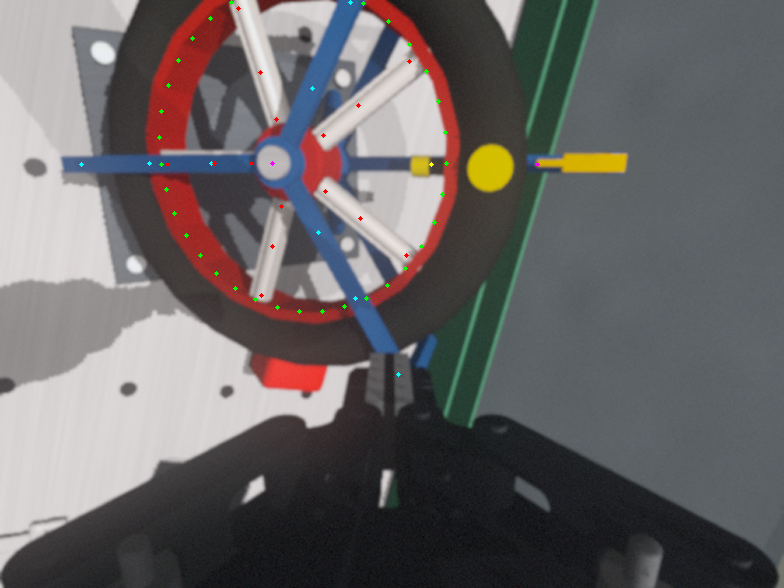

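View pics/t11.png

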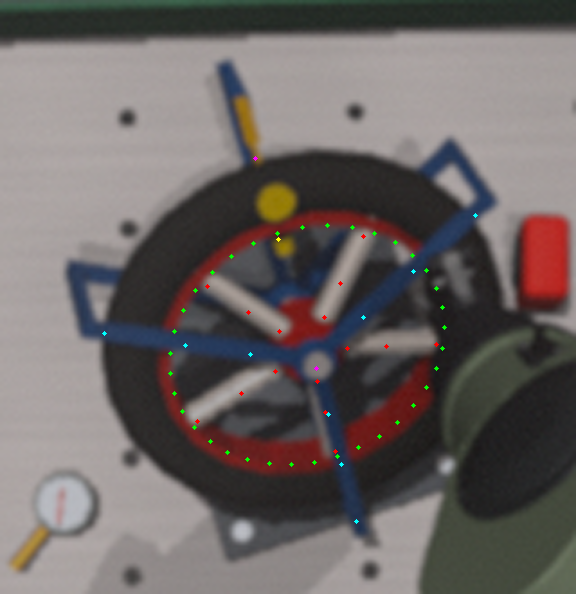

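Emit:
{"fn": "play_rows", "kwargs": {"rot": [[0,0,0],[0,0,0],[0,0,0],[0,0,0],[0,0,0]], "delta_pos": [[-8,0,25],[-8,0,25],[0,0,0],[0,0,0],[0,0,0]], "jaw": [1,1,1,1,1]}}

```text
time_s: 15.17
tcp_pos: [0.5368, -0.1257, 0.4068]
tcp_rot: [[-0.297, 0.825, 0.481], [0.955, 0.255, 0.151], [0.002, 0.504, -0.863]]
contact_force: [-0.5, 0.0, -1.1]
opening: 0.001
```

Run:
```python
from h import *
a=camera("top");b=cv2.imread("pics/t11r.png");o=cv2.imread("pics/top0.png")
d=cv2.absdiff(a,o).max(2)
for n,(x0,y0,x1,y1) in dict(tape=(355,155,380,190),tray=(405,172,445,215),wrench=(428,230,450,295),magnet=(378,275,400,315),gauge=(215,228,245,262),spray=(103,178,148,215),hammer=(118,225,158,320)).items(): print(n,d[y0:y1,x0:x1].mean().round(1))
print(read_state()["contact_force"]); print(close_job())
```

```text
tape 9.3
tray 6.0
wrench 28.6
magnet 56.1
gauge 10.3
spray 7.9
hammer 19.6
[-1.35782822 -0.0888883  -0.04264502]
the job is handed in; nothing more can be done
None
```

The valve stem now stands at the top of the wheel, and I handed the job in at about 15 s of the 67 s allowed. With the fingers shut, I turned the wheel counterclockwise through the upper window with three spoke strokes and one small corrective nudge. The readings taken at the ends of the moves stayed below about 8 N.

- **Valve position:** after I withdrew, the yellow dot read −1.0° in the wrist picture and −1.7° in the top picture. The stem cap read −1.0° and −0.7°. The limit is 8° either way.
- **Wheel at rest:** I did not measure its speed. The dot was only measured once after the last push, so nothing shows directly that it had stopped. The push was slow, and the bearing held the wheel still after the earlier strokes.
- **Robot clear:** the tool was more than 150 mm from the wheel, and the outside force was about zero.
- **Other things on the table:** the tape, tray, gauge and spray regions of the top picture barely changed. The wrench, magnet and hammer regions differed more. I put this down to the arm and its shadow, because the tool stayed high above them, but I did not view that last picture to confirm it.
- **Disagreement between cameras:** from a distance, the wrist camera placed the stand about 6 mm to the left of where the two fixed cameras did. Close up they agreed within about 2 mm, so I used a position in between.

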